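# Rock the spent tape core out of the desk dispenser

### The job

The tape has run out: take the empty core on its hub out of the heavy desk dispenser. The axle ends are pinched tight in their slots, and a straight pull only picks up the whole dispenser, so rock the core well over from side to side, working up one axle end and then the other until it frees, while the dispenser stays standing where it is. Finish while still holding the core level and still in the gripper, just clear above its slots (a centimetre or two); do not put it down, and leave the other things on the desk alone.

Things in the scene. Friction and masses are not known exactly. Their poses are not given: they have to be found in the camera images.
- dispenser: Heavy black desk tape dispenser (2.3 kg), loose on its rubber underside. Origin: centre of the underside; x along it (nose with steel cutter blade at -x, at most 55 mm high), y to its left, z up. Plinth 210 x 100 x 22 mm. Two upright cheeks, 9 mm thick, flank the core: inner faces at y = +-18 mm, outer +-27, tops at z = 78.5 mm for |x| < 40 mm, lower beyond.
- hub: Spent core on its hub: upright grey disc with brown cardboard rim, diameter 84 mm, 25 mm wide, flat faces, 0.08-0.15 kg. Origin: disc centre on the axle; y along the axle, z up. Seated: origin 68 mm above the dispenser's, same yaw; its top stands 31.5 mm above the cheeks, to be pinched across the faces from above. It can lean 0.12 rad either way about its x axis before touching a cheek.
- hub_left_end (a point): Point on the square axle (9 x 9 mm, 58 mm long) in the middle of the left (+y) cheek's slot, 22.5 mm from the hub's origin. Friction holds an end wherever it has been worked to. Sliding one end up takes about 13 N, both at once about 26 N, more than the dispenser weighs (23 N).
- hub_right_end (a point): The same point on the axle in the right (-y) cheek's slot, 22.5 mm from the hub's origin along -y. Pressing the low end down a little while the other is rocked up keeps the dispenser from tipping with it.
- slots (a point): Midway between the slots at cheek-top level: (0, 0, 78.5) mm in the dispenser's frame, same axes. Each cheek has an open-topped slot here, 9 mm wide (x), 15 mm deep, where a spring clip pinches the axle. Seated, the axle's centre is 10.5 mm below this point; it is out once 4.5 mm above it.
- fresh_roll: New roll of tape lying flat near the dispenser's right side, outer diameter 106 mm, 25 mm high; origin at the centre of its underside. To be left alone.
- stapler: Black stapler, 145 x 36 x 50 mm, at the left of the desk, origin at the centre of its underside. To be left alone.
- marker: White highlighter pen with a grey cap, about 130 x 25 x 14 mm, lying near the dispenser's left side, origin at its underside. To be left alone.
- eraser: White eraser, 58 x 22 x 13 mm, lying on the clipboard, origin at the centre of its underside. To be left alone.

How it is judged (in metres and radians):
On the way, in this order (a step that is already met when the one before it is completed fails the run):
1. the core is rocked over to a side, one axle end still down in its slot (angle between the y axis of hub and the y axis of dispenser, either way round above 0.04 rad and z of any of hub_left_end, hub_right_end in the frame of slots below -0.0085 m), for 0.05 s.
2. it is rocked again with both ends already worked part of the way up, the axle still in the slots (angle between the y axis of hub and the y axis of dispenser, either way round above 0.04 rad and z of each of hub_left_end, hub_right_end in the frame of slots above -0.0075 m and z of any of hub_left_end, hub_right_end in the frame of slots below 0.003 m), for 0.05 s.
At the end, for the whole second after the job is handed in: The gripper holds the core still and level (11 degrees) over its slots (30 mm), not touching the dispenser: both axle ends out of the slots by at least 2 mm, at most 45 mm above the cheek tops; the dispenser stands flat within 40 mm of where it was (z of hub_left_end in the frame of slots between 0.0065 and 0.05 m and z of hub_right_end in the frame of slots between 0.0065 and 0.05 m and horizontal distance between hub and slots below 0.03 m and angle between hub's own y axis and vertical between 1.37 and 1.77 rad and contact force between the fingers and hub above 2 N and contact force between hub and dispenser below 0.3 N and linear speed of hub below 0.02 m/s and angle between dispenser's own z axis and vertical below 0.05 rad and height (world z) of dispenser below 0.003 m and distance of dispenser from where it was at the start of the episode below 0.04 m); the arm keeps its last pose, push and grip.
It fails at once if the dispenser is lifted (10 mm) or tipped up (11 degrees) (height (world z) of dispenser above 0.01 m or angle between dispenser's own z axis and vertical above 0.2 rad).
It fails at once if another thing on the desk is moved by more than 25 mm (distance of any of fresh_roll, stapler, marker, eraser from where it was at the start of the episode above 0.025 m).
It also fails if it takes over 48 s, if anything falls off the work surface, if the arm or the gripper's body presses on something with over 40 N, if the wrist force passes 120 N, or if a joint passes its speed limit or range.

### The arm

A 7-joint arm with a two-finger parallel gripper is mounted at the origin on the work surface. World frame = base frame: x ahead of the robot, y to its left, z up, the work surface at z = 0. Lengths are in mm, angles in rad, forces in N, time in s.
With the tool pointing down it reaches from about 400 to 850 mm from the base axis. Payload 10.4 kg.
Tool frame: the origin (TCP) lies between the finger pads; the fingertips stand 11 mm ahead of it and the grasp point (between the pads) lies 8 mm behind it; z points along the fingers, y is the line along which they close (so a half turn about z gives the same grasp; the last joint's range is limited). The gripper opens to 85 mm and grips with 20 to 120 N. Pads are 22 mm wide; open, the fingers measure 114 mm over their backs; the gripper's body (76 mm by 85 mm) begins 54 mm behind the grasp point. The pads swing forward as they close: fully open they stand 13 mm farther back than shut.
Start: joints at [1.294, 0.332, -0.065, 1.46, 0.022, 1.35, -0.088], TCP at [156.948, -604.994, 242.338] pointing down, gripper open.
Joint ranges: [-2.6, 2.6], [-0.5, 2.12], [-1.47, 1.34], [0.16, 2.42], [-1.27, 4.41], [0.06, 2.06], [-2.6, 2.6]. Speed limits (rad/s): [2.22, 2.22, 2.79, 2.79, 3.14, 3.14, 3.14].

### API

Orientations are given as a unit quaternion [w, x, y, z].
In Python, from station import bot gives the robot as it stands.
- The arm moves only by the tool drive_tool, never from a script. Its argument "motion" is a list of rows, each a list of 3 entries, a list of its own where there are three numbers: the shift along the tool's x, y, z in cm, then the turn about the tool's z in rad, then the finger opening in cm, from 0 to 8.54. A call has 1 to 12 rows; each row shifts and turns the commanded pose from where the row before left it, along the tool's axes as they then stand; what a row does not reach is not made up. A row lasts 1/10 s, in which the tool goes at most 50 mm and 8.59 degrees, less where a joint would pass 70% of its speed; a pose out of reach is approached as far as the arm can. A call is refused whole if a number of a shift passes 5 or a number of a turn 0.15, either way. A call with a gripper value outside its range is refused whole. The fingers move at their own pace and stop on an object; "force" is the grip in N (left out, the last holds). Time passes only in rows, so rows that do not move let the fingers close. It gives the time, the measured TCP pose, the force, the opening and the grip force at its end, in the units of the state.
- bot.get_obs(): the state, without advancing time (a new reading comes with each control period).
- bot.grab_frame(name): name is "scene" or "top" or "wrist"; returns a dict with "color" (400x640x3 uint8, blue, green, red), "K" (3x3 intrinsics, pixels), "eye" and "orientation" of the camera in the world. Camera axes: x right, y down, z forward; pixel columns grow to the right and rows downward; lengths in mm; the calibration is good to about 2 mm. A picture is of the moment at which its call begins. There is no depth.
- bot.close_job(): hands the job in; it is judged then, once.
The state is a dict: "clock": time; "joint_pos": joint angles; "joint_velocities": joint speeds; "effort": joint torques, N m; "eef_pos": TCP position; "tool_rot": TCP orientation; "wrist_force": force on the tool from outside, world axes, zero at the start; "wrist_torque": the same for the moment, N m; "grip_width": finger opening in mm; "grip_force": force on a finger pad.
Only numpy, scipy, OpenCV 4.12 (cv2) and the standard library are available. Lean on these libraries where they do the work, as an engineer would, in place of code of your own. Each camera call takes 0.05 s, during which the arm holds its last target. There are 200 camera calls.

## Working session

There is one attempt and no reset: what is moved stays moved. The work goes in short steps, Python scripts to look and compute and a tool call to move; the robot and the scene stay as the last step left them, time stands still between calls to the robot, and variables do not carry over. Pictures are saved under pics/ and viewed, at most 12 in all, crops included, and the job is handed in when it is done.

Besides the shell and the picture viewer there is one more tool, called after ">>>" in YAML: its name, and indented under it one key for each argument. drive_tool: Moves the arm, as the interface text tells. Its arguments: {"type":"object","properties":{"motion":{"type":"array"},"force":{"type":"number"}},"required":["motion"]}

```bash
mkdir -p pics; ls
python3 - <<'E'
from station import bot
import cv2
o=bot.get_obs(); print({k:o[k] for k in('clock','eef_pos','tool_rot','wrist_force','grip_width')})
for n in('scene','top'):
    f=bot.grab_frame(n); cv2.imwrite(f'pics/{n}0.png',f['color']); print(n,f['K'],f['eye'],f['orientation'])
E
```

```text
pics
{'clock': 0.0, 'eef_pos': array([ 156.84476911, -604.62958619,  241.52343847]), 'tool_rot': array([-7.01513008e-04,  9.91957543e-01,  1.26569063e-01, -1.17117283e-04]), 'wrist_force': array([-0.1286049 , -0.45592881, -0.22119988]), 'grip_width': 85.78212005433038}
scene [[474.6330753    0.         323.48218012]
 [  0.         474.6330753  204.99410787]
 [  0.           0.           1.        ]] [1080.90156691 -538.77406072 1158.43388628] [-0.28052019  0.88354091  0.35517146 -0.12048698]
top [[500.62606241   0.         324.38128835]
 [  0.         500.62606241 207.05961056]
 [  0.           0.           1.        ]] [ 419.09589269   -7.62165573 1522.54776139] [-0.02382217  0.70803648 -0.70528154  0.02635905]
```

View pics/scene0.png

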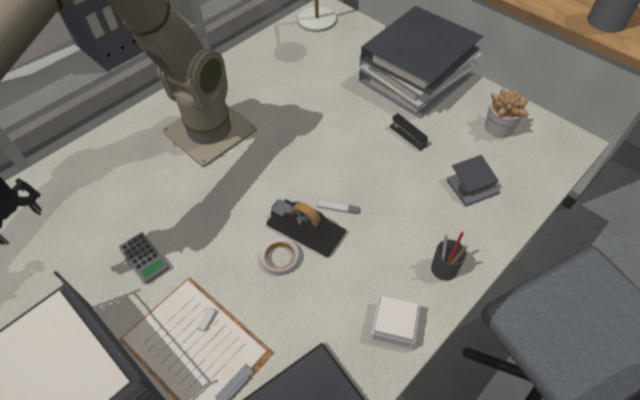

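View pics/top0.png

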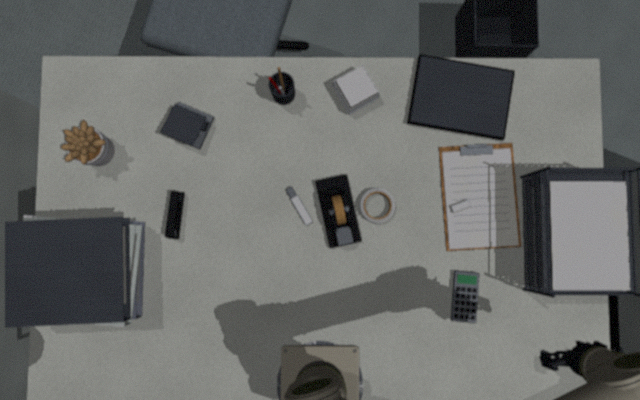

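Top view: dispenser is centred near (338,210), with its grey nose at (344,236) facing the base, the brown core at (339,209), the roll at (377,205) and the marker at (299,205).

```bash
cat > h.py <<'E'
import numpy as np, cv2
from scipy.spatial.transform import Rotation as R
def rot(q): return R.from_quat([q[1],q[2],q[3],q[0]])
def ray(f,p,z):
    d=rot(f['orientation']).apply(np.linalg.inv(f['K'])@[p[0],p[1],1.]); e=np.array(f['eye'])
    return e+d*(z-e[2])/d[2]
def proj(f,X):
    c=rot(f['orientation']).inv().apply(np.array(X)-f['eye']); u=f['K']@c; return u[:2]/u[2]
E
python3 - <<'E'
from h import *
from station import bot
f=bot.grab_frame('top'); c=f['color']; h=cv2.cvtColor(c,cv2.COLOR_BGR2HSV)
m=((h[...,0]>5)&(h[...,0]<25)&(h[...,1]>110)).astype(np.uint8); m[:,:310]=0;m[:,370:]=0;m[:150]=0;m[270:]=0
p=np.argwhere(m)[:,::-1].astype(np.float32); r=cv2.minAreaRect(p); b=cv2.boxPoints(r)
print(len(p),r); print([ray(f,q,100)[:2].round(1) for q in b], ray(f,r[0],100).round(1))
k=((c.max(2)<70)).astype(np.uint8); k[:,:305]=0;k[:,372:]=0;k[:165]=0;k[255:]=0
n,l,s,ce=cv2.connectedComponentsWithStats(k); i=1+s[1:,4].argmax(); p=np.argwhere(l==i)[:,::-1].astype(np.float32)
r=cv2.minAreaRect(p); b=cv2.boxPoints(r); print(r);print([ray(f,q,22)[:2].round(1) for q in b],ray(f,r[0],22).round(1))
cv2.imwrite('pics/c.png',cv2.resize(c[160:260,290:410],None,fx=6,fy=6,interpolation=cv2.INTER_CUBIC))
E
```

```text
335 ((337.18963623046875, 212.72412109375), (52.73747253417969, 27.66860580444336), 68.19859313964844)
[array([559.3,  15.7]), array([589.1, -57.6]), array([ 449.5, -113.5]), array([420.1, -40.6])] [504.2 -49.1 100. ]
((337.6603088378906, 210.58993530273438), (69.14620208740234, 33.45882797241211), 77.6609115600586)
[array([606.3,  19. ]), array([628.5, -79.6]), array([ 425.1, -123.9]), array([403.4, -26.2])] [515.3 -52.7  22. ]
```

View pics/c.png

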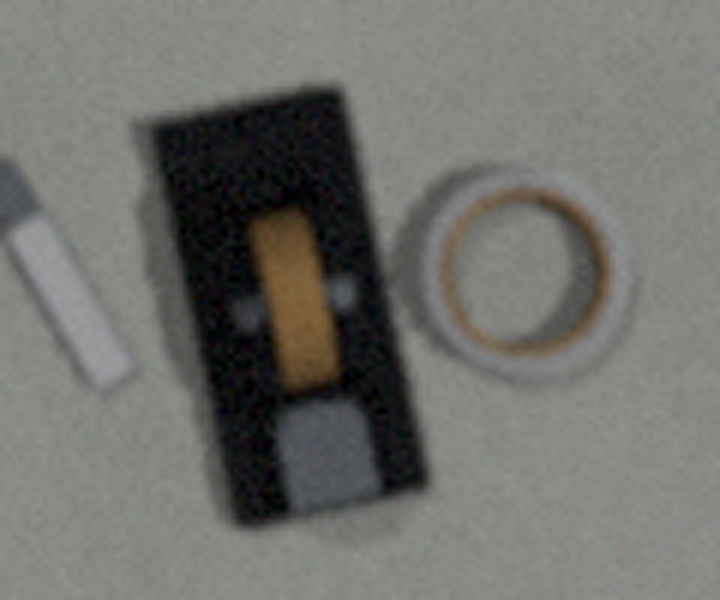

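Run:
```python
from h import *
from station import bot
f=bot.grab_frame('top')
P=lambda x,y,z:ray(f,(290+x/6-.4,160+y/6-.4),z).round(1)
print('axle',P(248,314,72),P(343,293,72)); print('core top',P(297,300,105))
for q in((252,213),(303,208),(282,390),(342,380)): print(P(*q,80))
o=bot.get_obs(); print(rot(o['tool_rot']).as_matrix().round(3), o['joint_pos'].round(2))
```

```text
axle [508.1 -31.7  72. ] [518.5 -77.7  72. ]
core top [512.8 -54.3 105. ]
[556.5 -33.4  80. ]
[559. -58.  80.]
[471.1 -48.   80. ]
[476.1 -76.8  80. ]
[[ 0.968  0.251 -0.   ]
 [ 0.251 -0.968  0.001]
 [-0.    -0.001 -1.   ]] [ 1.29  0.33 -0.06  1.46  0.02  1.35 -0.09]
```

>>> drive_tool:
  motion:
    - [[2.9,-3.2,0],0.036,8.5]
    - [[2.9,-3.2,0],0,8.5]
    - [[2.9,-3.2,0],0,8.5]
    - [[2.9,-3.2,0],0,8.5]
    - [[2.9,-3.2,0],0,8.5]
    - [[2.9,-3.2,0],0,8.5]
    - [[0,0,0],0,8.5]

```text
clock: 0.9
eef_pos: [287.4, -374.5, 242.7]
tool_rot: [-0.0, 0.994, 0.112, 0.001]
wrist_force: [-0.3, -1.0, -0.9]
grip_width: 84.8
grip_force: 0.0
```

>>> drive_tool:
  motion:
    - [[3.2,-2.9,0],0.005,8.5]
    - [[3.2,-2.9,0],0,8.5]
    - [[3.2,-2.9,0],0,8.5]
    - [[3.2,-2.9,0],0,8.5]
    - [[3.2,-2.9,0],0,8.5]
    - [[3.2,-2.9,0],0,8.5]
    - [[3.2,-2.9,0],0,8.5]
    - [[3.2,-2.9,0],0,8.5]
    - [[3.2,-2.9,0],0,8.5]
    - [[0,0,2],0,8.5]
    - [[0,0,2],0,8.5]
    - [[0,0,0],0,8.5]

```text
clock: 2.1
eef_pos: [508.8, -63.1, 199.8]
tool_rot: [-0.001, 0.994, 0.106, -0.002]
wrist_force: [-1.3, 0.2, 0.2]
grip_width: 85.2
grip_force: 0.0
```

Run:
```python
from h import *
from station import bot
f=bot.grab_frame('wrist'); cv2.imwrite('pics/w1.png',f['color']); print(f['K'][0,0],f['eye'],rot(f['orientation']).as_matrix().round(2)); print(bot.get_obs()['joint_pos'].round(2))
```

```text
323.1740622038168 [585.88824905 -48.06174143 332.37251766] [[ 0.21 -0.93 -0.3 ]
 [-0.98 -0.2  -0.06]
 [-0.    0.31 -0.95]]
[ 0.63  0.17 -0.65  1.78  0.11  1.23 -1.41]
```

View pics/w1.png

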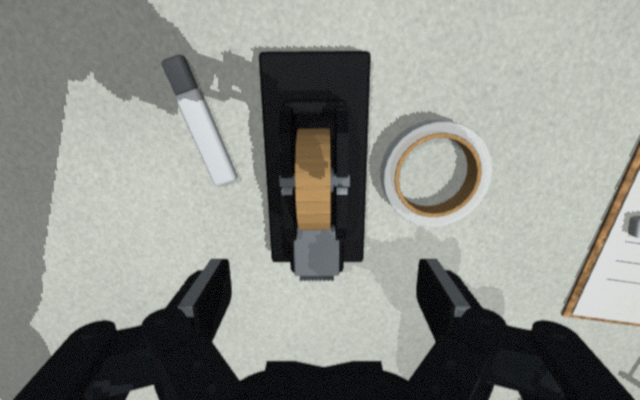

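Wrist view: the core is at columns 295–331, axle ends at about (281,186) and (349,185), plinth corners at (260,52), (370,52), (272,262) and (362,262).

Run:
```python
from h import *
from station import bot
f=bot.grab_frame('wrist'); c=f['color']; h=cv2.cvtColor(c,cv2.COLOR_BGR2HSV)
for p,z in(((281,186),72),((349,185),72),((260,52),22),((370,52),22),((272,262),22),((362,262),22)): print(p,ray(f,p,z).round(1))
m=((h[...,0]>5)&(h[...,0]<25)&(h[...,1]>90)); m[:,:285]=0;m[:,345:]=0;m[:120]=0;m[235:]=0
for r in(150,165,180,195,210):
    k=np.where(m[r])[0]; print(r,k.min(),k.max(),ray(f,(k.min(),r),110).round(1),ray(f,(k.max()+1,r),110).round(1))
```

```text
(281, 186) [507.  -28.3  72. ]
(349, 185) [519.9 -84.1  72. ]
(260, 52) [609.3  14.7  22. ]
(370, 52) [629.8 -80.5  22. ]
(272, 262) [405.5 -29.6  22. ]
(362, 262) [ 426.1 -124.9   22. ]
150 294 330 [546.  -35.6 110. ] [551.4 -60.8 110. ]
165 289 330 [534.8 -34.1 110. ] [541.1 -63.1 110. ]
180 295 328 [525.  -40.2 110. ] [530.1 -64.  110. ]
195 294 330 [513.8 -41.6 110. ] [519.5 -67.9 110. ]
210 295 333 [502.6 -44.4 110. ] [508.6 -72.6 110. ]
```

>>> drive_tool:
  motion:
    - [[0.77,-0.61,0],0,6]
    - [[0,0,3],0,6]
    - [[0,0,3],0,6]
    - [[0,0,2],0,6]
    - [[0,0,2],0,6]
    - [[0,0,0],0,6]
    - [[0,0,0],0,3.5]
    - [[0,0,0],0,3.5]
    - [[0,0,0],0,3.5]
    - [[0,0,0],0,3.5]
    - [[0,0,0],0,3.5]
  force: 20

```text
clock: 3.3
eef_pos: [516.7, -55.6, 102.8]
tool_rot: [0.0, 0.994, 0.106, 0.0]
wrist_force: [0.2, 0.1, 0.9]
grip_width: 35.1
grip_force: 0.0
```

Run:
```python
from h import *
from station import bot
f=bot.grab_frame('wrist'); cv2.imwrite('pics/w2.png',f['color']); print(bot.get_obs()['wrist_force'])
```

```text
[ 0.05610324  0.02852399 -0.05845677]
```

View pics/w2.png

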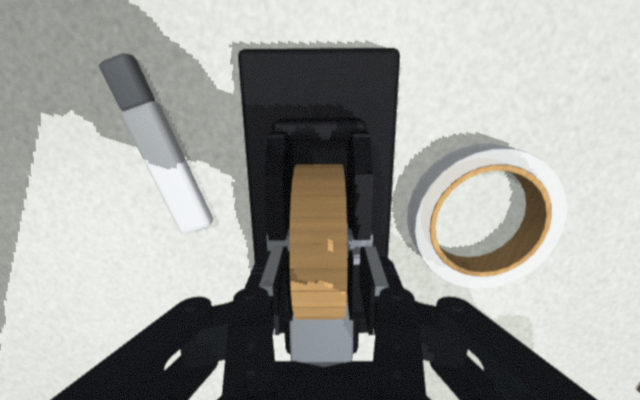

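>>> drive_tool:
  motion:
    - [[0,0,-0.9],0,3.5]
    - [[0,0,0],0,3.5]
    - [[0,0,0],0,3.5]
    - [[0,-1.0,0],0,3.5]
    - [[0,1.0,0],0,3.5]
    - [[0,0,0],0,3.5]
    - [[0,0,0],0,3.5]
  force: 100

```text
clock: 4.05
eef_pos: [516.3, -55.5, 111.1]
tool_rot: [-0.0, 0.994, 0.106, -0.0]
wrist_force: [0.3, 0.1, 0.3]
grip_width: 35.1
grip_force: 0.0
```

```bash
cat > m.py <<'E'
from h import *
from station import bot
import sys
f=bot.grab_frame('wrist'); c=f['color']; h=cv2.cvtColor(c,cv2.COLOR_BGR2HSV)
m=((h[...,0]>5)&(h[...,0]<25)&(h[...,1]>90)); m[:,:275]=0;m[:,370:]=0;m[:100]=0;m[330:]=0
for r in range(150,330,12):
    k=np.where(m[r])[0]
    if len(k)>20: print(r,k.min(),k.max(),end=' | ')
o=bot.get_obs(); print(); print(o['eef_pos'].round(1),o['wrist_force'].round(1),o['grip_width'])
cv2.imwrite(sys.argv[1],cv2.resize(c[120:380,200:460],None,fx=2.3,fy=2.3,interpolation=cv2.INTER_CUBIC))
E
python3 m.py pics/w3.png
```

```text
162 296 342 | 174 289 343 | 186 292 344 | 198 291 345 | 210 291 346 | 222 288 345 | 234 292 345 | 246 291 344 | 258 290 346 | 270 291 350 | 282 291 346 | 294 292 344 | 306 296 342 | 
[516.3 -55.3 111.1] [-0.4 -0.4  0.2] 35.13508557976359
```

View pics/w3.png

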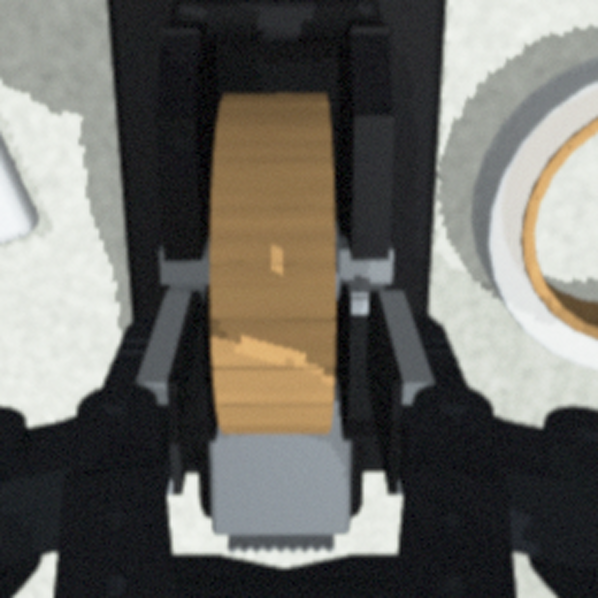

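The wrist crop shows the core midline at x≈272 and the axle at 160–393 (midline 276). The gaps to the pads are about 3 mm on the left and 7 mm on the right, so the first tap barely moved it. I'll tap farther.

>>> drive_tool:
  motion:
    - [[0,-1.3,0],0,3.5]

```text
clock: 4.2
eef_pos: [514.1, -44.9, 111.5]
tool_rot: [0.001, 0.994, 0.105, 0.0]
wrist_force: [2.7, -17.5, 13.4]
grip_width: 34.9
grip_force: 9.1
```

```bash
python3 m.py pics/w4.png
```

```text
162 312 357 | 174 310 360 | 186 308 361 | 198 308 362 | 210 307 362 | 222 307 362 | 234 308 361 | 246 307 362 | 258 283 362 | 270 280 362 | 282 303 362 | 294 308 361 | 306 311 358 | 
[514.2 -42.9 112.1] [ 1.  -9.6  3.7] 34.878257356578814
```

>>> drive_tool:
  motion:
    - [[0,1.0,0],0,3.5]
    - [[0,0,0],0,3.5]
    - [[0,0,0],0,3.5]

```text
clock: 4.55
eef_pos: [515.6, -51.8, 111.2]
tool_rot: [-0.0, 0.994, 0.106, -0.0]
wrist_force: [-0.5, 0.5, -0.3]
grip_width: 35.4
grip_force: 0.0
```

```bash
python3 m.py pics/w5.png
```

```text
162 303 353 | 174 297 351 | 186 299 358 | 198 299 353 | 210 298 353 | 222 298 352 | 234 299 352 | 246 297 352 | 258 298 354 | 270 298 354 | 282 299 353 | 294 300 351 | 306 303 349 | 
[515.7 -51.7 111.2] [0.1 0.6 0.7] 34.99754616591786
```

View pics/w5.png

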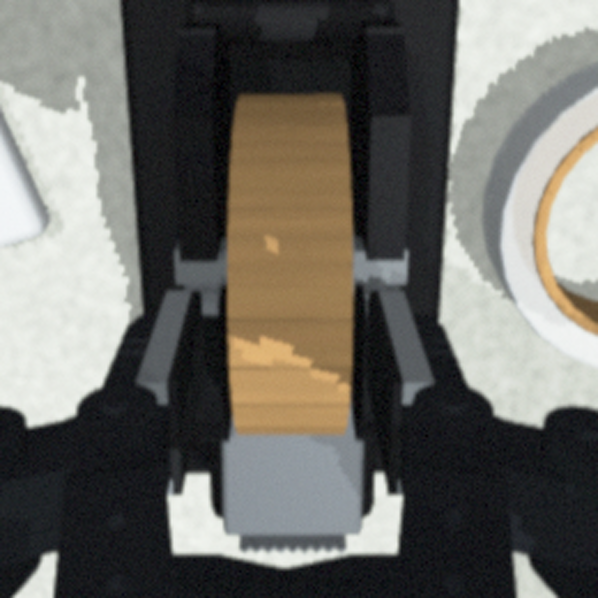

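The slow push only tipped the dispenser a little and left no lean. I'll use a faster tap, with the fingers wider for a longer run-up.

>>> drive_tool:
  motion:
    - [[0,1.2,0],0,6]
    - [[0,0,0],0,6]
    - [[0,0,0],0,6]
    - [[0,0,0],0,6]
    - [[0,-3.8,0],0,6]
    - [[0,2.6,0],0,6]
    - [[0,0,0],0,6]
    - [[0,0,0],0,6]
  force: 120

```text
clock: 5.4
eef_pos: [515.7, -52.9, 111.2]
tool_rot: [-0.0, 0.994, 0.106, -0.0]
wrist_force: [-0.9, 0.2, 0.4]
grip_width: 60.3
grip_force: 0.0
```

```bash
python3 m.py pics/w6.png
```

```text
162 299 345 | 174 295 346 | 186 293 352 | 198 294 347 | 210 293 348 | 222 292 347 | 234 294 347 | 246 293 346 | 258 293 348 | 270 293 348 | 282 293 348 | 294 294 346 | 306 297 345 | 
[515.7 -52.4 111.2] [-1.1  0.9  0.1] 59.797449183413505
```

```bash
cat > n.py <<'E'
import cv2,numpy as np,sys
def E(p):
    g=cv2.cvtColor(cv2.imread(p),cv2.COLOR_BGR2GRAY).astype(float)
    def edge(rows,a,b,s):
        q=cv2.GaussianBlur(g[rows[0]:rows[1]],(9,1),0).mean(0); d=np.diff(q)*s; d=d[a:b]; i=d.argmax()
        k=slice(max(i-5,0),i+6); return round(a+float((np.arange(len(d))[k]*d[k].clip(0)).sum()/d[k].clip(0).sum()),1)
    ax=edge((255,272),140,215,1),edge((255,272),370,435,-1)
    pl=edge((10,40),85,150,-1),edge((40,60),420,490,1)
    c=cv2.imread(p);h=cv2.cvtColor(c,cv2.COLOR_BGR2HSV)[110:420]; m=(h[...,0]>5)&(h[...,0]<25)&(h[...,1]>90)
    m[:,:190]=0; m[:,400:]=0
    L=np.median([np.where(r)[0].min() for r in m if r.sum()>50]);Rr=np.median([np.where(r)[0].max() for r in m if r.sum()>50])
    print(p,'core',L,Rr,(L+Rr)/2,'axle',ax,sum(ax)/2,'plinth',pl,sum(pl)/2,'core-axle',(L+Rr)/2-sum(ax)/2,'wid',Rr-L)
for p in sys.argv[1:]: E(p)
E
python3 n.py pics/w3.png pics/w4.png pics/w5.png pics/w6.png
```

```text
pics/w3.png core 209.0 334.0 271.5 axle (157.8, 393.1) 275.45000000000005 plinth (108.2, 442.3) 275.25 core-axle -3.9500000000000455 wid 125.0
pics/w4.png core 247.0 373.0 310.0 axle (192.7, 429.0) 310.85 plinth (142.0, 476.8) 309.4 core-axle -0.8500000000000227 wid 126.0
pics/w5.png core 226.0 353.0 289.5 axle (172.7, 407.7) 290.2 plinth (121.2, 455.1) 288.15000000000003 core-axle -0.6999999999999886 wid 127.0
pics/w6.png core 215.0 340.0 277.5 axle (164.4, 399.7) 282.05 plinth (114.8, 448.8) 281.8 core-axle -4.550000000000011 wid 125.0
```

Taps only slide the dispenser. Hanging it instead uses most of the clips' hold: 22.6 N of about 26 N. So I'll clamp the core, lift 4–5 mm and shake it sideways, which should make one end slip and then the other.

>>> drive_tool:
  motion:
    - [[0,-0.2,0.8],0,6]
    - [[0,0,0.8],0,4.5]
    - [[0,0,0],0,3.5]
    - [[0,0,0],0,2]
    - [[0,0,0],0,2]
    - [[0,0,0],0,2]
    - [[0,0,0],0,2]
    - [[0,0,0],0,2]
  force: 110

```text
clock: 6.25
eef_pos: [515.1, -51.6, 95.1]
tool_rot: [0.0, 0.994, 0.106, -0.0]
wrist_force: [-0.8, -5.3, -4.4]
grip_width: 23.1
grip_force: 108.1
```

```bash
python3 m.py pics/w7.png; python3 n.py pics/w7.png
```

```text
174 298 351 | 186 295 360 | 198 295 353 | 210 293 354 | 222 293 354 | 234 291 353 | 246 293 353 | 258 294 353 | 270 295 353 | 282 295 352 | 294 296 352 | 306 296 351 | 318 295 352 | 
[515.1 -51.6  95.1] [ 0.2 -4.9 -3.6] 22.888783836512648
pics/w7.png core 216.0 353.0 284.5 axle (212.0, 413.9) 312.95 plinth (106.2, 465.8) 286.0 core-axle -28.44999999999999 wid 137.0
```

>>> drive_tool:
  motion:
    - [[0,0.1,-0.2],0,2]
    - [[0,0,0],0,2]

```text
clock: 6.5
eef_pos: [513.9, -51.3, 95.6]
tool_rot: [-0.001, 0.994, 0.106, -0.002]
wrist_force: [0.8, 0.0, -22.6]
grip_width: 23.2
grip_force: 108.8
```

>>> drive_tool:
  motion:
    - [[0,0,-0.2],0,2]
    - [[0,0,0],0,2]

```text
clock: 6.7
eef_pos: [514.5, -51.1, 98.3]
tool_rot: [-0.001, 0.994, 0.106, -0.001]
wrist_force: [-0.3, -0.1, -23.2]
grip_width: 22.8
grip_force: 109.2
```

Hanging at about 23 N. I'll lift slightly more and shake.

>>> drive_tool:
  motion:
    - [[0,0,-0.15],0,2]
    - [[0,0,0],0,2]
    - [[0,-0.8,0],0,2]

```text
clock: 7.0
eef_pos: [514.0, -45.1, 100.8]
tool_rot: [0.001, 0.994, 0.105, 0.0]
wrist_force: [0.1, -0.6, -22.7]
grip_width: 23.1
grip_force: 109.3
```

>>> drive_tool:
  motion:
    - [[0,0,0],0,2]
    - [[0,0,0],0,2]

```text
clock: 7.2
eef_pos: [513.8, -43.2, 100.8]
tool_rot: [-0.0, 0.994, 0.107, 0.0]
wrist_force: [-0.5, -0.4, -23.2]
grip_width: 22.9
grip_force: 109.2
```

```bash
python3 m.py pics/w8.png; python3 n.py pics/w8.png
```

```text
174 297 351 | 186 296 359 | 198 293 353 | 210 294 354 | 222 291 354 | 234 294 353 | 246 293 353 | 258 294 353 | 270 295 352 | 282 295 352 | 294 296 352 | 306 296 351 | 318 296 351 | 
[513.9 -43.6 100.8] [ -0.2   0.9 -23.3] 23.150163521429256
pics/w8.png core 215.5 353.0 284.25 axle (212.0, 413.2) 312.6 plinth (104.8, 466.8) 285.8 core-axle -28.350000000000023 wid 137.5
```

>>> drive_tool:
  motion:
    - [[0,2.2,0],0,2]
    - [[0,-2.0,0],0,2]
    - [[0,0,0],0,2]

```text
clock: 7.55
eef_pos: [516.5, -46.1, 103.0]
tool_rot: [0.001, 0.994, 0.106, 0.002]
wrist_force: [0.5, -3.2, -6.0]
grip_width: 23.3
grip_force: 113.0
```

```bash
python3 m.py pics/w9.png; python3 n.py pics/w9.png
```

```text
174 298 351 | 186 296 352 | 198 294 353 | 210 294 353 | 222 293 354 | 234 293 353 | 246 294 353 | 258 294 353 | 270 295 352 | 282 295 352 | 294 296 352 | 306 296 351 | 318 296 352 | 
[516.5 -46.1 103. ] [-0.3 -2.1 -3.4] 22.905604029172732
pics/w9.png core 217.0 353.0 285.0 axle (212.2, 380.8) 296.5 plinth (126.3, 472.1) 299.2 core-axle -11.5 wid 136.0
```

View pics/w9.png

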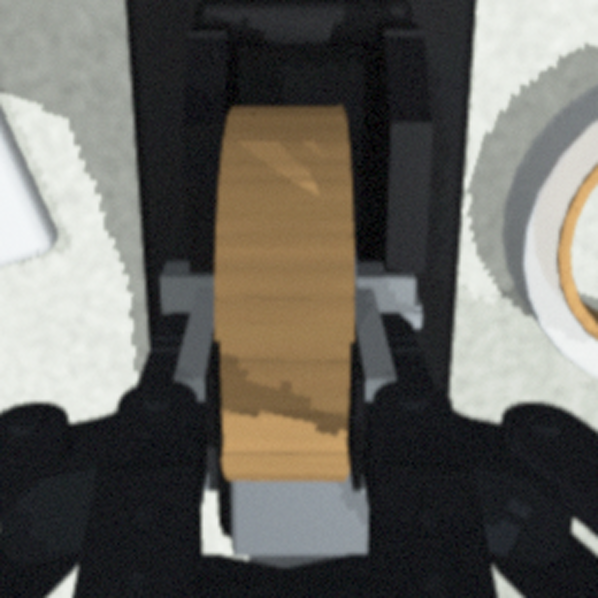

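The core and dispenser slipped apart by several mm and the dispenser is flat on the desk, but I can't tell whether the first lean counted. I'll let it settle, measure, then press the core back down and repeat with a gentler shake.

>>> drive_tool:
  motion:
    - [[0,0,0],0,2]
    - [[0,0,0],0,2]
    - [[0,0,0],0,2]

```text
clock: 7.9
eef_pos: [516.5, -46.1, 102.9]
tool_rot: [0.001, 0.994, 0.106, 0.002]
wrist_force: [0.9, -1.8, 7.6]
grip_width: 22.8
grip_force: 114.3
```

```bash
cat > k.py <<'E'
from h import *
from station import bot
import sys
f=bot.grab_frame('wrist'); c=f['color']; cv2.imwrite(sys.argv[1],c)
g=cv2.GaussianBlur(cv2.cvtColor(c,cv2.COLOR_BGR2GRAY),(5,5),0).astype(float); d=np.diff(g,axis=0)
def far():  # far plinth edge: strongest bright->dark drop, per column
    xs=np.arange(262,382,4); ys=np.array([10+(-d[10:90,x]).argmax() for x in xs]); 
    md=np.median(ys); k=abs(ys-md)<9; p=np.polyfit(xs[k],ys[k],1); 
    k=k&(abs(np.polyval(p,xs)-ys)<2.5); p=np.polyfit(xs[k],ys[k],1); return k.sum(),p[0].round(4),np.polyval(p,320).round(1)
dx=np.diff(g,axis=1)
def side(lo,hi,s,rows):
    return np.median([lo+(s*dx[r,lo:hi]).argmax() for r in rows])
R_=range(128,150,2)
print('far edge n,slope,row',far(),'plinth L/R',side(225,275,-1,R_),side(375,425,1,R_))
o=bot.get_obs(); print(o['clock'],o['eef_pos'].round(1),o['tool_rot'].round(4),o['wrist_force'].round(1),o['wrist_torque'].round(2))
E
python3 k.py pics/k1.png
```

```text
far edge n,slope,row (np.int64(30), np.float64(-0.0031), np.float64(46.9)) plinth L/R 255.0 405.0
7.95 [516.5 -46.1 102.9] [7.000e-04 9.943e-01 1.062e-01 2.300e-03] [ 0.9 -1.6  8. ] [-0.6  -0.22  0.13]
```

>>> drive_tool:
  motion:
    - [[0,0,0.4],0,2]
    - [[0,0,0.3],0,2]
    - [[0,0,0],0,2]

```text
clock: 8.25
eef_pos: [516.5, -46.1, 96.8]
tool_rot: [0.001, 0.994, 0.106, 0.002]
wrist_force: [-5.8, -1.9, 20.0]
grip_width: 23.1
grip_force: 116.7
```

```bash
python3 k.py pics/k2.png
```

```text
far edge n,slope,row (np.int64(30), np.float64(-0.0108), np.float64(45.4)) plinth L/R 253.0 407.0
8.3 [516.5 -46.1  96.8] [0.001  0.9944 0.1061 0.0022] [-4.9 -2.1 20.6] [-0.49  1.12  0.22]
```

>>> drive_tool:
  motion:
    - [[0,0,0.2],0,2]
    - [[0,0,0],0,2]

```text
clock: 8.5
eef_pos: [516.5, -46.1, 95.0]
tool_rot: [0.001, 0.994, 0.106, 0.002]
wrist_force: [-6.0, -2.3, 22.6]
grip_width: 23.1
grip_force: 117.1
```

>>> drive_tool:
  motion:
    - [[0,0,0.1],0,2]
    - [[0,0,0],0,2]

```text
clock: 8.7
eef_pos: [516.6, -46.1, 94.7]
tool_rot: [0.001, 0.994, 0.106, 0.002]
wrist_force: [-9.6, -1.7, 30.9]
grip_width: 23.1
grip_force: 118.3
```

>>> drive_tool:
  motion:
    - [[0,0,-0.3],0,2]
    - [[0,0,-0.2],0,2]
    - [[0,0,-0.15],0,2]
    - [[0,0,0],0,2]
    - [[0,0,0],0,2]
  force: 120

```text
clock: 9.2
eef_pos: [512.7, -45.7, 95.8]
tool_rot: [-0.0, 0.994, 0.106, -0.002]
wrist_force: [-1.0, -0.3, -22.4]
grip_width: 23.1
grip_force: 118.5
```

```bash
python3 k.py pics/k3.png
```

```text
far edge n,slope,row (np.int64(30), np.float64(-0.0058), np.float64(43.1)) plinth L/R 252.0 409.0
9.25 [513.  -45.7  96. ] [-5.000e-04  9.944e-01  1.061e-01 -1.600e-03] [ -1.3   0.3 -22.8] [ 0.01  0.15 -0.04]
```

>>> drive_tool:
  motion:
    - [[0,0,-0.15],0,2]
    - [[0,0,-0.15],0,2]
    - [[0,0,0],0,2]
    - [[0,0,0],0,2]

```text
clock: 9.65
eef_pos: [514.5, -45.6, 100.4]
tool_rot: [-0.0, 0.994, 0.106, 0.0]
wrist_force: [0.8, 0.3, -22.2]
grip_width: 22.9
grip_force: 118.7
```

>>> drive_tool:
  motion:
    - [[0,1.5,0],0,2]

```text
clock: 9.75
eef_pos: [517.6, -57.5, 100.6]
tool_rot: [-0.001, 0.994, 0.108, 0.0]
wrist_force: [-0.2, 2.7, -24.5]
grip_width: 22.9
grip_force: 118.6
```

>>> drive_tool:
  motion:
    - [[0,0.5,0],0,2]

```text
clock: 9.85
eef_pos: [518.8, -66.8, 100.4]
tool_rot: [0.001, 0.994, 0.106, 0.0]
wrist_force: [0.4, -0.9, -23.2]
grip_width: 22.8
grip_force: 119.2
```

```bash
python3 k.py pics/k4.png
```

```text
far edge n,slope,row (np.int64(30), np.float64(0.0), np.float64(43.0)) plinth L/R 254.0 408.0
9.9 [518.9 -67.6 100.3] [7.000e-04 9.945e-01 1.051e-01 2.000e-04] [  0.9  -2.  -22.7] [-0.42 -0.23  0.06]
```

>>> drive_tool:
  motion:
    - [[0,-0.3,0],0,2]
    - [[0,-0.6,0],0,2]
    - [[0,-0.7,0],0,2]
    - [[0,-0.7,0],0,2]
    - [[0,-0.5,0],0,2]
    - [[0,-0.2,0],0,2]
    - [[0,0,0],0,2]

```text
clock: 10.6
eef_pos: [512.2, -35.3, 100.4]
tool_rot: [-0.0, 0.994, 0.107, 0.0]
wrist_force: [-0.4, 0.3, -23.0]
grip_width: 23.3
grip_force: 119.3
```

>>> drive_tool:
  motion:
    - [[0,2.4,-0.15],0,2]

```text
clock: 10.7
eef_pos: [517.6, -53.4, 102.8]
tool_rot: [-0.003, 0.994, 0.109, 0.001]
wrist_force: [0.3, 9.4, -19.0]
grip_width: 22.9
grip_force: 119.6
```

```bash
python3 k.py pics/k5.png
```

```text
far edge n,slope,row (np.int64(30), np.float64(0.0123), np.float64(45.6)) plinth L/R 245.0 397.0
10.75 [518.7 -61.6 102.9] [3.000e-04 9.943e-01 1.062e-01 1.100e-03] [  2.5 -10.3 -18.2] [-1.88 -0.58  0.11]
```

>>> drive_tool:
  motion:
    - [[0,0,0],0,2]

```text
clock: 10.85
eef_pos: [519.1, -62.3, 103.1]
tool_rot: [0.001, 0.995, 0.104, 0.002]
wrist_force: [2.3, -5.1, -15.4]
grip_width: 22.8
grip_force: 120.9
```

```bash
python3 k.py pics/k6.png
```

```text
far edge n,slope,row (np.int64(30), np.float64(0.0028), np.float64(46.9)) plinth L/R 255.0 405.0
10.9 [519.  -61.8 103.1] [0.0014 0.9945 0.1046 0.0017] [  1.7  -4.6 -13.9] [-1.13 -0.39  0.  ]
```

```bash
cat > p.py <<'E'
# dispenser pose relative to tool from plinth edges: unknown x,y,z,roll,yaw in tool-levelled frame
from h import *
from scipy.optimize import least_squares
import json,sys
def meas(c):
    g=cv2.GaussianBlur(cv2.cvtColor(c,cv2.COLOR_BGR2GRAY),(5,5),0).astype(float)
    def sub(v): 
        i=v.argmax(); s=slice(max(i-3,0),i+4); w=v[s].clip(0); return (np.arange(len(v))[s]*w).sum()/w.sum()+.5
    d=np.diff(g,axis=0); dx=np.diff(g,axis=1); A=[]
    for X,Y in((np.arange(262,390,3),None),):
        ys=np.array([10+sub(-d[10:90,x]) for x in X]); far=rob(X,ys)
    r=np.arange(70,170,3); L=rob(r,np.array([225+sub(-dx[q,225:280]) for q in r])); Rr=rob(r,np.array([370+sub(dx[q,370:430]) for q in r]))
    return far,L,Rr
def rob(x,y):
    k=np.ones(len(x),bool)
    for t in(8,4,2,1.5):
        p=np.polyfit(x[k],y[k],1); k=abs(np.polyval(p,x)-y)<max(t,1.)
        if k.sum()<5: break
    return np.array([p[0],p[1],k.sum()])
def solve(c,f,yaw):
    far,L,Rr=meas(c)
    obs=np.array([np.polyval(far[:2],270),np.polyval(far[:2],380),np.polyval(L[:2],80),np.polyval(L[:2],160),np.polyval(Rr[:2],80),np.polyval(Rr[:2],160)])
    def pred(v):
        x,y,z,ro,ya=v; T=R.from_euler('ZX',[ya,ro]); C=[proj(f,T.apply(q)+[x,y,z]) for q in([105,50,22],[105,-50,22],[-60,50,22],[-60,-50,22])]
        ln=lambda a,b,t,i:(a[1-i]+(b[1-i]-a[1-i])*(t-a[i])/(b[i]-a[i]))
        return np.array([ln(C[0],C[1],270,0),ln(C[0],C[1],380,0),ln(C[0],C[2],80,1),ln(C[0],C[2],160,1),ln(C[1],C[3],80,1),ln(C[1],C[3],160,1)])
    s=least_squares(lambda v:np.r_[pred(v)-obs,(v[4]-yaw)*30],[515,-55,0,0,yaw]); return s.x.round(3),s.cost.round(2),(far[2],L[2],Rr[2])
if __name__=='__main__':
    from station import bot
    q=bot.grab_frame('wrist'); o=bot.get_obs(); Rt=rot(o['tool_rot']); Ro=Rt.inv()*rot(q['orientation']); eo=Rt.inv().apply(np.array(q['eye'])-o['eef_pos'])
    n=sys.argv[1]; cv2.imwrite(n,q['color'])
    P={'pics/k1.png':(516.5,-46.1,102.9),'pics/k2.png':(516.5,-46.1,96.8),'pics/k3.png':(513,-45.7,96),'pics/k4.png':(518.8,-66.8,100.4),'pics/k5.png':(517.6,-53.4,102.8),'pics/k6.png':(519.1,-62.3,103.1),n:o['eef_pos']}
    for k,t in P.items():
        Rq=R.from_quat([.9944,.1061,0,0]) if k!=n else Rt
        w=(Rq*Ro).as_quat(); f=dict(K=q['K'],eye=np.array(t)+Rq.apply(eo),orientation=[w[3],*w[:3]])
        print(k,*solve(cv2.imread(k),f,.213))
    print(o['clock'],o['eef_pos'].round(1),o['wrist_force'].round(1))
E
python3 p.py pics/k7.png
```

```text
pics/k1.png [ 5.18933e+02 -5.20840e+01 -3.45200e+00  2.00000e-03  2.18000e-01] 0.01 (np.float64(43.0), np.float64(34.0), np.float64(34.0))
pics/k2.png [ 5.18946e+02 -5.21250e+01 -3.50200e+00 -7.00000e-03  2.18000e-01] 0.01 (np.float64(43.0), np.float64(34.0), np.float64(34.0))
pics/k3.png [ 5.16218e+02 -5.16430e+01 -1.87200e+00 -6.00000e-03  2.14000e-01] 0.02 (np.float64(43.0), np.float64(34.0), np.float64(34.0))
pics/k4.png [ 5.22489e+02 -7.25330e+01 -9.50000e-02  8.00000e-03  2.12000e-01] 0.06 (np.float64(43.0), np.float64(34.0), np.float64(34.0))
pics/k5.png [ 5.18843e+02 -5.28800e+01  7.30000e-02  6.30000e-02  2.13000e-01] 0.0 (np.float64(43.0), np.float64(34.0), np.float64(34.0))
pics/k6.png [ 5.2135e+02 -6.7583e+01 -3.1720e+00  2.7000e-02  2.1200e-01] 0.0 (np.float64(43.0), np.float64(34.0), np.float64(34.0))
pics/k7.png [ 5.21653e+02 -6.75360e+01 -3.19900e+00 -1.90000e-02  2.11000e-01] 0.01 (np.float64(43.0), np.float64(34.0), np.float64(34.0))
10.95 [518.9 -61.6 103.1] [  2.4  -5.9 -13.6]
```

>>> drive_tool:
  motion:
    - [[0,0,0.3],0,2]
    - [[0,0,0.3],0,2]
    - [[0,0,0.3],0,2]
    - [[0,0,0],0,2]

```text
clock: 11.35
eef_pos: [519.2, -61.5, 97.2]
tool_rot: [0.002, 0.994, 0.105, 0.002]
wrist_force: [-14.2, -4.2, 23.4]
grip_width: 23.1
grip_force: 126.3
```

```bash
sed -i "s/^    P={.*/    P={n:o['eef_pos']}/" p.py; python3 p.py pics/k8.png
```

```text
pics/k8.png [ 5.21587e+02 -6.71070e+01 -3.20000e+00 -3.00000e-03  2.11000e-01] 0.0 (np.float64(43.0), np.float64(34.0), np.float64(34.0))
11.4 [519.2 -61.5  97.2] [-14.6  -4.1  22.5]
```

>>> drive_tool:
  motion:
    - [[0,0,0.2],0,2]
    - [[0,0,0.1],0,2]
    - [[0,0,0],0,2]

```text
clock: 11.7
eef_pos: [519.2, -61.5, 94.8]
tool_rot: [0.003, 0.994, 0.105, 0.002]
wrist_force: [-18.1, -3.8, 31.4]
grip_width: 23.3
grip_force: 127.5
```

```bash
python3 p.py pics/k9.png
```

```text
pics/k9.png [ 5.21649e+02 -6.71520e+01 -3.24600e+00 -9.00000e-03  2.11000e-01] 0.0 (np.float64(43.0), np.float64(34.0), np.float64(34.0))
11.75 [519.2 -61.5  94.8] [-17.5  -3.9  30.6]
```

>>> drive_tool:
  motion:
    - [[0,0.3,0.1],0,2]
    - [[0,0.3,0],0,2]
    - [[0,0,0],0,2]

```text
clock: 12.05
eef_pos: [519.5, -62.1, 94.5]
tool_rot: [-0.0, 0.994, 0.107, 0.001]
wrist_force: [-29.1, 12.1, 47.0]
grip_width: 23.1
grip_force: 129.7
```

```bash
python3 p.py pics/k10.png
```

```text
pics/k10.png [ 5.21606e+02 -6.71460e+01 -3.20800e+00 -8.00000e-03  2.11000e-01] 0.01 (np.float64(43.0), np.float64(34.0), np.float64(34.0))
12.1 [519.5 -62.   94.5] [-28.1  12.7  46.8]
```

>>> drive_tool:
  motion:
    - [[0,0.3,0],0,2]
    - [[0,0.3,0],0,2]
    - [[0,0,0],0,2]

```text
clock: 12.4
eef_pos: [520.3, -63.4, 94.3]
tool_rot: [-0.003, 0.994, 0.108, 0.0]
wrist_force: [-31.0, 27.1, 49.2]
grip_width: 23.4
grip_force: 129.9
```

```bash
python3 p.py pics/k11.png
```

```text
pics/k11.png [ 5.22334e+02 -6.79660e+01 -3.13600e+00 -8.00000e-03  2.13000e-01] 0.01 (np.float64(43.0), np.float64(34.0), np.float64(34.0))
12.45 [520.3 -63.4  94.3] [-32.7  27.3  48.9]
```

>>> drive_tool:
  motion:
    - [[0,-0.8,-0.3],0,2]
    - [[0,0,-0.4],0,2]
    - [[0,0,-0.2],0,2]
    - [[0,0,0],0,2]
    - [[0,0,0],0,2]

```text
clock: 12.95
eef_pos: [517.9, -63.9, 97.2]
tool_rot: [-0.0, 0.994, 0.106, -0.0]
wrist_force: [1.1, 0.3, -22.6]
grip_width: 22.7
grip_force: 119.9
```

```bash
python3 p.py pics/k12.png
```

```text
pics/k12.png [ 5.21466e+02 -6.89460e+01  1.82000e-01 -8.00000e-03  2.14000e-01] 0.1 (np.float64(43.0), np.float64(34.0), np.float64(34.0))
13.0 [517.9 -63.9  97.2] [  0.4  -0.5 -23.2]
```

>>> drive_tool:
  motion:
    - [[0,-0.3,-0.1],0,2]
    - [[0,-0.6,0],0,2]
    - [[0,-0.8,0],0,2]
    - [[0,-0.7,0],0,2]
    - [[0,-0.4,0],0,2]
    - [[0,-0.2,0],0,2]
    - [[0,0,0],0,2]
    - [[0,0,0],0,2]

```text
clock: 13.8
eef_pos: [511.8, -34.2, 98.8]
tool_rot: [0.0, 0.994, 0.106, -0.0]
wrist_force: [0.0, 0.1, -23.8]
grip_width: 23.0
grip_force: 119.8
```

```bash
python3 p.py pics/k13.png
```

```text
pics/k13.png [ 5.1617e+02 -3.8904e+01  2.5280e+00 -3.0000e-03  2.1400e-01] 0.26 (np.float64(43.0), np.float64(34.0), np.float64(34.0))
13.85 [511.8 -34.3  98.8] [ -0.1   0.6 -23.3]
```

>>> drive_tool:
  motion:
    - [[0,2.0,0],0,2]

```text
clock: 13.95
eef_pos: [516.2, -49.3, 99.5]
tool_rot: [-0.002, 0.994, 0.108, 0.0]
wrist_force: [-0.9, 12.2, -11.7]
grip_width: 23.0
grip_force: 121.6
```

```bash
python3 p.py pics/k14.png;python3 p.py pics/k15.png;python3 p.py pics/k16.png
```

```text
pics/k14.png [ 5.17523e+02 -4.90880e+01 -1.11000e-01  5.80000e-02  2.21000e-01] 0.03 (np.float64(43.0), np.float64(34.0), np.float64(34.0))
14.0 [517.2 -55.5  99.6] [  1.7  -8.6 -21.6]
pics/k15.png [ 5.20495e+02 -6.00360e+01 -5.97000e-01 -3.00000e-03  2.16000e-01] 0.05 (np.float64(43.0), np.float64(34.0), np.float64(34.0))
14.05 [517.6 -56.4  99.7] [  3.7  -3.3 -14.3]
pics/k16.png [ 5.20293e+02 -6.20540e+01 -2.58300e+00  2.50000e-02  2.06000e-01] 0.03 (np.float64(43.0), np.float64(34.0), np.float64(34.0))
14.1 [517.6 -55.8  99.8] [  1.5  -5.7 -13.5]
```

>>> drive_tool:
  motion:
    - [[0,0,0.3],0,2]
    - [[0,0,0.3],0,2]
    - [[0,0,0.2],0,2]
    - [[0,0,0],0,2]

```text
clock: 14.5
eef_pos: [517.9, -55.7, 95.2]
tool_rot: [0.003, 0.994, 0.105, 0.002]
wrist_force: [-15.2, -5.8, 26.0]
grip_width: 22.9
grip_force: 127.2
```

```bash
python3 p.py pics/k17.png
```

```text
pics/k17.png [ 5.20385e+02 -6.16600e+01 -3.22100e+00 -2.00000e-03  2.12000e-01] 0.0 (np.float64(43.0), np.float64(34.0), np.float64(34.0))
14.55 [517.8 -55.7  95.2] [-14.8  -5.8  24.9]
```

>>> drive_tool:
  motion:
    - [[0,0,0.15],0,2]
    - [[0,0,-0.4],0,2]
    - [[0,0,-0.3],0,2]
    - [[0,0,-0.2],0,2]
    - [[0,-0.2,0],0,2]
    - [[0,-0.5,0],0,2]
    - [[0,-0.7,0],0,2]
    - [[0,-0.5,0],0,2]
    - [[0,-0.2,0],0,2]
    - [[0,0,0],0,2]
    - [[0,0,0],0,2]

```text
clock: 15.65
eef_pos: [511.6, -32.9, 98.3]
tool_rot: [-0.0, 0.994, 0.106, 0.0]
wrist_force: [0.1, -0.1, -22.8]
grip_width: 23.0
grip_force: 120.3
```

```bash
python3 p.py pics/k18.png
```

```text
pics/k18.png [ 5.15621e+02 -3.79420e+01  1.45400e+00  8.00000e-03  2.14000e-01] 0.16 (np.float64(43.0), np.float64(34.0), np.float64(34.0))
15.7 [511.6 -33.2  98.3] [  0.1   0.3 -22.1]
```

>>> drive_tool:
  motion:
    - [[0,1.9,0],0,2]
    - [[0,1.1,0],0,2]

```text
clock: 15.9
eef_pos: [518.6, -63.2, 98.8]
tool_rot: [0.0, 0.994, 0.106, 0.001]
wrist_force: [0.1, -0.7, -22.3]
grip_width: 22.8
grip_force: 120.6
```

```bash
python3 p.py pics/k19.png
```

```text
pics/k19.png [ 5.21626e+02 -6.82150e+01 -1.92600e+00  1.20000e-02  2.14000e-01] 0.01 (np.float64(43.0), np.float64(34.0), np.float64(34.0))
15.95 [518.9 -66.3  98.6] [  2.2  -4.1 -18.6]
```

>>> drive_tool:
  motion:
    - [[0,0.3,0],0,2]

```text
clock: 16.05
eef_pos: [519.0, -66.4, 98.6]
tool_rot: [0.0, 0.994, 0.105, 0.0]
wrist_force: [-1.2, 3.8, -14.4]
grip_width: 22.5
grip_force: 121.4
```

```bash
python3 p.py pics/k20.png
```

```text
pics/k20.png [ 5.2158e+02 -7.1805e+01 -3.0660e+00  1.1000e-02  2.1200e-01] 0.0 (np.float64(43.0), np.float64(34.0), np.float64(34.0))
16.1 [518.9 -66.3  98.6] [  0.4  -2.1 -17.1]
```

>>> drive_tool:
  motion:
    - [[0,0,0.3],0,2]
    - [[0,0,0.2],0,2]
    - [[0,0,0.2],0,2]
    - [[0,0,0.15],0,2]
    - [[0,0,0],0,2]

```text
clock: 16.6
eef_pos: [519.4, -66.3, 94.7]
tool_rot: [0.002, 0.994, 0.106, 0.0]
wrist_force: [-23.9, -3.3, 38.1]
grip_width: 23.0
grip_force: 129.2
```

```bash
python3 p.py pics/k21.png
```

```text
pics/k21.png [ 5.21543e+02 -7.17450e+01 -3.09200e+00  8.00000e-03  2.13000e-01] 0.0 (np.float64(43.0), np.float64(34.0), np.float64(34.0))
16.65 [519.4 -66.4  94.7] [-24.   -1.8  39.3]
```

>>> drive_tool:
  motion:
    - [[0,0,-0.5],0,2]
    - [[0,0,-0.3],0,2]
    - [[0,-0.1,-0.2],0,2]
    - [[0,-0.4,0],0,2]
    - [[0,-0.7,0],0,2]
    - [[0,-0.8,0],0,2]
    - [[0,-0.7,0],0,2]
    - [[0,-0.4,0],0,2]
    - [[0,-0.2,0],0,2]
    - [[0,0,0],0,2]
    - [[0,0,0],0,2]

```text
clock: 17.75
eef_pos: [511.6, -33.2, 99.8]
tool_rot: [0.0, 0.994, 0.106, 0.0]
wrist_force: [-0.2, -1.1, -22.5]
grip_width: 22.7
grip_force: 120.4
```

```bash
python3 p.py pics/k22.png
```

```text
pics/k22.png [ 5.16464e+02 -3.78110e+01  3.88300e+00 -5.00000e-03  2.14000e-01] 0.41 (np.float64(43.0), np.float64(34.0), np.float64(34.0))
17.8 [511.6 -33.3  99.8] [ -0.2   0.2 -23.2]
```

>>> drive_tool:
  motion:
    - [[0,1.2,0],0,2]
    - [[0,2.6,0],0,2]

```text
clock: 18.0
eef_pos: [519.5, -67.8, 99.9]
tool_rot: [-0.001, 0.994, 0.108, -0.0]
wrist_force: [0.5, 1.7, -22.7]
grip_width: 23.0
grip_force: 120.3
```

```bash
python3 p.py pics/k23.png;python3 p.py pics/k24.png
```

```text
pics/k23.png [ 5.21578e+02 -6.90870e+01  4.82000e-01  4.40000e-02  2.19000e-01] 0.04 (np.float64(43.0), np.float64(34.0), np.float64(34.0))
18.05 [520.5 -75.7  99.9] [  7.8 -16.5 -12.4]
pics/k24.png [ 5.24176e+02 -8.21300e+01 -6.33000e-01  2.00000e-03  2.13000e-01] 0.03 (np.float64(43.0), np.float64(34.0), np.float64(34.0))
18.1 [521.  -75.9 100.5] [  2.1  -4.1 -19.3]
```

>>> drive_tool:
  motion:
    - [[0,-0.5,0],0,2]
    - [[0,-0.5,0.3],0,2]
    - [[0,0,0.3],0,2]
    - [[0,0,0.2],0,2]
    - [[0,0,0.2],0,2]
    - [[0,0,0],0,2]

```text
clock: 18.7
eef_pos: [519.9, -66.7, 95.7]
tool_rot: [0.005, 0.995, 0.104, 0.002]
wrist_force: [-19.8, -18.0, 37.3]
grip_width: 23.0
grip_force: 129.1
```

```bash
python3 p.py pics/k25.png
python3 - <<'E'
from h import *
from station import bot
f=bot.grab_frame('top'); c=f['color']
cv2.imwrite('pics/t2.png',np.vstack([cv2.resize(x[150:260,270:420],None,fx=4,fy=2.6) for x in(cv2.imread('pics/top0.png'),c)]))
E
```

```text
pics/k25.png [ 5.22452e+02 -7.39700e+01 -3.28100e+00 -1.10000e-02  2.12000e-01] 0.0 (np.float64(43.0), np.float64(34.0), np.float64(34.0))
18.75 [519.9 -66.7  95.7] [-18.5 -15.8  37.8]
```

View pics/k24.png

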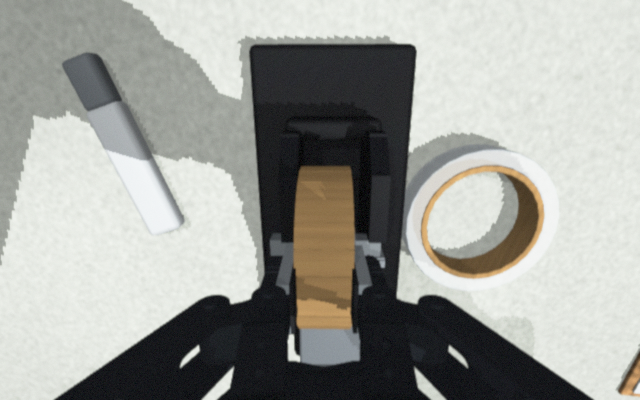

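k24 shows the roll (left edge x≈406) touching the plinth's right side (x≈405), while the marker has plenty of room. I'll work farther left from here. This time I'll release the grip during the jerk, so that friction keeps the lean.

>>> drive_tool:
  motion:
    - [[0,0.2,0.1],0,2]
    - [[0,0,-0.5],0,2]
    - [[0,-0.1,-0.4],0,2]
    - [[0,-0.3,-0.2],0,2]
    - [[0,-0.7,0],0,2]
    - [[0,-0.9,0],0,2]
    - [[0,-0.9,0],0,2]
    - [[0,-0.7,0],0,2]
    - [[0,-0.4,0],0,2]
    - [[0,-0.2,0],0,2]
    - [[0,0,0],0,2]
    - [[0,0,0],0,2]

```text
clock: 20.0
eef_pos: [509.1, -21.5, 99.8]
tool_rot: [0.0, 0.994, 0.106, 0.0]
wrist_force: [0.7, -0.2, -23.5]
grip_width: 23.0
grip_force: 120.5
```

```bash
python3 p.py pics/k26.png
```

```text
pics/k26.png [ 5.13913e+02 -2.71840e+01  3.61100e+00  1.00000e-02  2.14000e-01] 0.32 (np.float64(43.0), np.float64(34.0), np.float64(34.0))
20.05 [509.1 -21.6  99.8] [  0.2   0.6 -22.3]
```

>>> drive_tool:
  motion:
    - [[0,2.2,0],0,2]
    - [[0,0.8,0.3],0,3.4]
    - [[0,0,0],0,3.4]
    - [[0,0,0],0,3.4]

```text
clock: 20.45
eef_pos: [517.5, -51.2, 98.8]
tool_rot: [0.001, 0.994, 0.106, 0.002]
wrist_force: [0.3, -0.4, 0.7]
grip_width: 33.8
grip_force: 0.0
```

```bash
python3 m.py pics/w27.png; python3 n.py pics/w27.png; python3 p.py pics/k27.png
```

```text
174 292 345 | 186 289 361 | 198 287 345 | 210 286 345 | 222 285 345 | 234 284 344 | 246 285 343 | 258 284 343 | 270 284 345 | 282 284 344 | 294 284 353 | 306 286 342 | 318 288 342 | 
[517.1 -51.1  98.5] [-0.2 -0.3  0.5] 33.924656095826016
pics/w27.png core 195.0 334.0 264.5 axle (194.3, 412.0) 303.15 plinth (111.6, 464.3) 287.95 core-axle -38.64999999999998 wid 139.0
pics/k27.png [ 5.19361e+02 -5.34740e+01 -3.09900e+00  9.00000e-03  2.12000e-01] 0.0 (np.float64(43.0), np.float64(34.0), np.float64(34.0))
20.55 [516.7 -50.9  98.2] [-0.  -0.6  0.1]
```

View pics/w27.png

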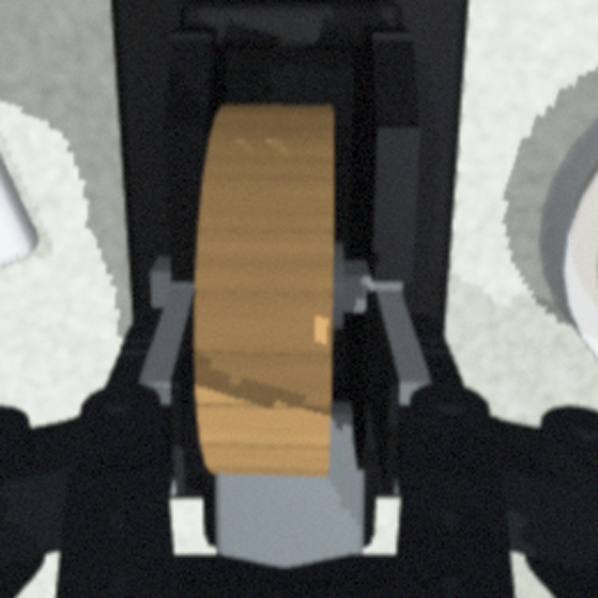

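The core now leans visibly to the left and stays there by itself (core midline x≈264, cheeks ≈293). The lean may be only 0.03–0.04 rad, though, so I'll reseat it and repeat with a stronger jerk.

>>> drive_tool:
  motion:
    - [[0,-0.3,0.3],0,3.4]
    - [[0,0,0],0,2]
    - [[0,0,0],0,2]
    - [[0,0,0],0,2]
    - [[0,0,0.2],0,2]
    - [[0,0,0.2],0,2]
    - [[0,0,0],0,2]
  force: 120

```text
clock: 21.25
eef_pos: [515.4, -48.1, 92.8]
tool_rot: [0.001, 0.994, 0.106, 0.0]
wrist_force: [-13.4, -3.3, 36.9]
grip_width: 23.3
grip_force: 122.6
```

```bash
python3 p.py pics/k28.png
```

```text
pics/k28.png [ 5.19387e+02 -5.35080e+01 -3.19200e+00  2.00000e-03  2.12000e-01] 0.0 (np.float64(43.0), np.float64(34.0), np.float64(34.0))
21.3 [515.4 -48.1  92.8] [-13.9  -3.6  35.3]
```

>>> drive_tool:
  motion:
    - [[0,0,-0.5],0,2]
    - [[0,0,-0.4],0,2]
    - [[0,-0.2,-0.15],0,2]
    - [[0,-0.5,0],0,2]
    - [[0,-0.8,0],0,2]
    - [[0,-0.7,0],0,2]
    - [[0,-0.4,0],0,2]
    - [[0,-0.2,0],0,2]
    - [[0,0,0],0,2]
    - [[0,0,0],0,2]

```text
clock: 22.3
eef_pos: [508.9, -20.6, 100.3]
tool_rot: [0.0, 0.994, 0.106, 0.0]
wrist_force: [0.2, -0.3, -23.8]
grip_width: 23.1
grip_force: 118.5
```

```bash
python3 p.py pics/k29.png
```

```text
pics/k29.png [ 5.16467e+02 -2.51720e+01  7.47500e+00 -2.00000e-03  2.14000e-01] 0.85 (np.float64(43.0), np.float64(34.0), np.float64(34.0))
22.35 [508.9 -20.7 100.3] [ -0.5  -0.4 -24.3]
```

>>> drive_tool:
  motion:
    - [[0,0,0.15],0,2]
    - [[0,0,0],0,2]

```text
clock: 22.55
eef_pos: [508.8, -20.6, 98.6]
tool_rot: [0.0, 0.994, 0.106, -0.0]
wrist_force: [-0.1, 0.2, -23.3]
grip_width: 23.2
grip_force: 118.3
```

>>> drive_tool:
  motion:
    - [[0,2.6,0],0,2]
    - [[0,1.0,0.2],0,3.4]
    - [[0,0,0],0,3.4]
    - [[0,0,0],0,3.4]

```text
clock: 22.95
eef_pos: [518.3, -55.9, 98.6]
tool_rot: [0.001, 0.994, 0.106, 0.002]
wrist_force: [-0.5, -0.0, 0.7]
grip_width: 33.8
grip_force: 0.0
```

```bash
python3 m.py pics/w30.png; python3 n.py pics/w30.png; python3 p.py pics/k30.png
```

```text
162 293 342 | 174 294 351 | 186 292 348 | 198 290 349 | 210 288 348 | 222 286 347 | 234 285 346 | 246 286 345 | 258 284 346 | 270 284 352 | 282 285 344 | 294 285 344 | 306 287 344 | 318 290 344 | 
[518.  -55.7  98.4] [-0.4  0.5 -0.2] 33.643991072993416
pics/w30.png core 198.0 338.5 268.25 axle (196.9, 371.9) 284.4 plinth (114.9, 467.8) 291.35 core-axle -16.149999999999977 wid 140.5
pics/k30.png [ 5.22161e+02 -5.86770e+01 -3.15900e+00  3.00000e-03  2.10000e-01] 0.01 (np.float64(43.0), np.float64(34.0), np.float64(34.0))
23.05 [517.6 -55.5  98.2] [-0.6 -0.8  0.2]
```

View pics/w30.png

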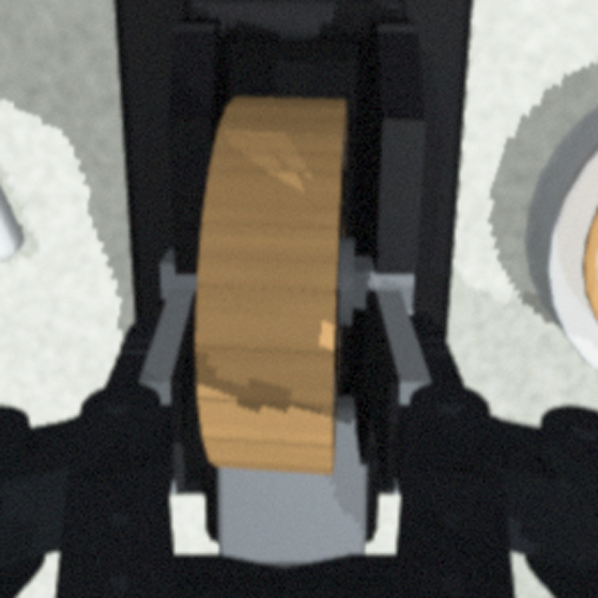

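The lean is larger and holds, but the core has already come up about 6 mm. I'll run one more cycle from the seat with a lower lift and a quicker release, so the low end stays down.

>>> drive_tool:
  motion:
    - [[0,-0.3,0.2],0,3.4]
    - [[0,0,0.2],0,2]
    - [[0,0,0],0,2]
    - [[0,0,0],0,2]
    - [[0,0,0.3],0,2]
    - [[0,0,0.2],0,2]
    - [[0,0,0.1],0,2]
    - [[0,0,0],0,2]
  force: 120

```text
clock: 23.85
eef_pos: [517.2, -54.0, 92.1]
tool_rot: [0.003, 0.994, 0.106, 0.001]
wrist_force: [-23.4, -5.0, 59.1]
grip_width: 23.4
grip_force: 124.8
```

```bash
python3 p.py pics/k31.png; python3 m.py pics/w31.png; python3 n.py pics/w31.png
```

```text
pics/k31.png [ 5.2221e+02 -5.8654e+01 -3.2030e+00 -3.0000e-03  2.1000e-01] 0.01 (np.float64(43.0), np.float64(34.0), np.float64(34.0))
23.9 [517.2 -54.   92. ] [-23.2  -4.9  59.9]
162 301 348 | 174 296 353 | 186 295 360 | 198 294 364 | 210 293 355 | 222 293 355 | 234 292 354 | 246 293 354 | 258 293 354 | 270 292 355 | 282 295 353 | 294 295 353 | 306 295 352 | 318 295 352 | 
[517.2 -54.1  92. ] [-23.4  -4.9  59.6] 22.77921750802466
pics/w31.png core 215.0 356.0 285.5 axle (211.5, 381.5) 296.5 plinth (115.4, 479.7) 297.55 core-axle -11.0 wid 141.0
```

>>> drive_tool:
  motion:
    - [[0,0,-0.6],0,2]
    - [[0,0,-0.3],0,2]
    - [[0,-0.2,0],0,2]
    - [[0,-0.6,0],0,2]
    - [[0,-0.9,0],0,2]
    - [[0,-0.8,0],0,2]
    - [[0,-0.5,0],0,2]
    - [[0,-0.2,0],0,2]
    - [[0,0,0],0,2]
    - [[0,0,0],0,2]

```text
clock: 24.95
eef_pos: [509.1, -21.4, 95.8]
tool_rot: [-0.0, 0.994, 0.106, 0.0]
wrist_force: [-0.3, 0.3, -22.8]
grip_width: 23.1
grip_force: 118.6
```

```bash
python3 p.py pics/k32.png
```

```text
pics/k32.png [ 5.15801e+02 -2.56020e+01  1.51200e+00 -3.00000e-03  2.11000e-01] 0.16 (np.float64(43.0), np.float64(34.0), np.float64(34.0))
25.0 [509.1 -21.6  95.8] [  0.4   0.9 -22.1]
```

>>> drive_tool:
  motion:
    - [[0,0,0],0,2]
    - [[0,2.4,0],0,2]
    - [[0,1.2,0],0,3.6]
    - [[0,0.1,0],0,3.6]
    - [[0,0,0],0,3.6]
  force: 50

```text
clock: 25.5
eef_pos: [518.9, -57.5, 97.9]
tool_rot: [0.0, 0.994, 0.106, 0.002]
wrist_force: [-1.5, 2.7, -3.2]
grip_width: 36.1
grip_force: 1.9
```

```bash
python3 m.py pics/w33.png; python3 n.py pics/w33.png w27 2>/dev/null; python3 p.py pics/k33.png
cat > q.py <<'E'
import cv2,numpy as np,sys
for p in sys.argv[1:]:
    c=cv2.imread(p);h=cv2.cvtColor(c,cv2.COLOR_BGR2HSV); m=((h[...,0]>5)&(h[...,0]<25)&(h[...,1]>90)).astype(np.uint8); m[:,:180]=0;m[:,420:]=0;m[:60]=0
    m=cv2.morphologyEx(m,cv2.MORPH_OPEN,np.ones((9,40))); r=np.where(m.sum(1)>60)[0]; a,b=r.min(),r.max()
    M=lambda y:(lambda k:(k.min()+k.max())/2)(np.where(m[y])[0])
    e=(np.mean([M(y) for y in range(a+4,a+10)])+np.mean([M(y) for y in range(b-10,b-4)]))/2; t=np.mean([M(y) for y in range((a+b)//2-25,(a+b)//2+25)])
    print(p,a,b,'ends',round(e,1),'top',round(t,1),'lean_px',round((t-283)-(e-283)*1.25,1))
E
python3 q.py pics/w7.png pics/w8.png pics/w31.png pics/w9.png pics/w27.png pics/w30.png pics/w33.png
```

```text
162 290 339 | 174 285 340 | 186 283 348 | 198 282 349 | 210 281 341 | 222 280 340 | 234 279 340 | 246 280 340 | 258 280 340 | 270 279 341 | 282 280 340 | 294 280 339 | 306 282 339 | 318 284 338 | 
[518.8 -57.5  97.9] [-1.1  3.6 -0.8] 36.14205853593644
pics/w33.png core 190.0 325.0 257.5 axle (183.2, 393.5) 288.35 plinth (94.1, 448.4) 271.25 core-axle -30.850000000000023 wid 135.0
pics/k33.png [ 5.22114e+02 -5.45040e+01 -3.07800e+00  7.00000e-03  2.10000e-01] 0.01 (np.float64(43.0), np.float64(34.0), np.float64(34.0))
25.6 [518.8 -57.5  97.8] [-0.9  2.9  1.7]
pics/w7.png 107 478 ends 286.7 top 285.2 lean_px -2.4
pics/w8.png 106 478 ends 287.1 top 285.1 lean_px -3.1
pics/w31.png 97 478 ends 287.8 top 285.5 lean_px -3.6
pics/w9.png 106 478 ends 286.3 top 284.9 lean_px -2.3
pics/w27.png 105 472 ends 270.7 top 263.6 lean_px -4.0
pics/w30.png 98 468 ends 278.5 top 267.2 lean_px -10.1
pics/w33.png 96 467 ends 260.0 top 254.6 lean_px 0.3
```

>>> drive_tool:
  motion:
    - [[0,-0.5,0.3],0,3.6]
    - [[0,0,0.1],0,2]
    - [[0,0,0],0,2]
    - [[0,0,0],0,2]
    - [[0,0,0.2],0,2]
    - [[0,0,0],0,2]
  force: 120

```text
clock: 26.2
eef_pos: [516.8, -52.7, 91.7]
tool_rot: [0.001, 0.994, 0.106, 0.001]
wrist_force: [-6.7, 0.9, 19.6]
grip_width: 23.3
grip_force: 119.6
```

>>> drive_tool:
  motion:
    - [[0,0,-0.4],0,2]
    - [[0,0,-0.2],0,2]
    - [[0,-0.3,-0.2],0,2]
    - [[0,-0.7,0],0,2]
    - [[0,-1.0,0],0,2]
    - [[0,-1.0,0],0,2]
    - [[0,-0.5,0],0,2]
    - [[0,-0.2,0],0,2]
    - [[0,0,0],0,2]

```text
clock: 27.1
eef_pos: [507.9, -16.0, 97.8]
tool_rot: [0.0, 0.994, 0.107, -0.0]
wrist_force: [-0.4, -0.1, -23.2]
grip_width: 23.2
grip_force: 119.0
```

```bash
python3 p.py pics/k34.png
```

```text
pics/k34.png [ 5.15955e+02 -1.73480e+01  5.32800e+00 -9.00000e-03  2.12000e-01] 0.55 (np.float64(43.0), np.float64(34.0), np.float64(34.0))
27.15 [508.  -16.6  97.8] [  0.1   0.2 -23.6]
```

>>> drive_tool:
  motion:
    - [[0,1.5,0],0,2]
    - [[0,3.0,0],0,2]

```text
clock: 27.35
eef_pos: [517.5, -58.0, 97.9]
tool_rot: [-0.001, 0.994, 0.108, 0.0]
wrist_force: [0.7, 1.2, -23.6]
grip_width: 23.2
grip_force: 119.3
```

```bash
python3 p.py pics/k35.png; python3 p.py pics/k36.png; python3 p.py pics/k37.png
```

```text
pics/k35.png [ 5.22002e+02 -5.48830e+01  1.16000e+00  5.70000e-02  2.16000e-01] 0.02 (np.float64(43.0), np.float64(34.0), np.float64(34.0))
27.4 [518.7 -66.9  98. ] [ 11.  -18.8 -12.2]
pics/k36.png [ 5.25055e+02 -7.08860e+01 -8.25000e-01 -1.30000e-02  2.07000e-01] 0.06 (np.float64(43.0), np.float64(34.0), np.float64(34.0))
27.45 [519.1 -66.9  98.6] [  2.   -5.9 -17.1]
pics/k37.png [ 5.24974e+02 -7.19240e+01 -2.45700e+00 -1.00000e-03  2.04000e-01] 0.04 (np.float64(43.0), np.float64(34.0), np.float64(34.0))
27.5 [518.9 -65.   98.6] [  0.3  -1.4 -20. ]
```

A lean of about 0.06 rad was sustained through the jerk. Now I'll do the same without reseating, for the second rocking.

>>> drive_tool:
  motion:
    - [[0,-0.2,-0.3],0,2]
    - [[0,-0.6,-0.2],0,2]
    - [[0,-1.0,0],0,2]
    - [[0,-1.2,0],0,2]
    - [[0,-1.0,0],0,2]
    - [[0,-0.6,0],0,2]
    - [[0,-0.3,0],0,2]
    - [[0,0,0],0,2]
    - [[0,0,0],0,2]

```text
clock: 28.4
eef_pos: [507.2, -12.8, 102.8]
tool_rot: [0.0, 0.994, 0.106, -0.0]
wrist_force: [-0.4, 0.7, -21.9]
grip_width: 23.0
grip_force: 119.9
```

```bash
python3 p.py pics/k38.png
```

```text
pics/k38.png [ 5.15165e+02 -1.65960e+01  3.59600e+00  2.00000e-03  2.10000e-01] 0.33 (np.float64(43.0), np.float64(34.0), np.float64(34.0))
28.45 [507.2 -13.  102.7] [ -0.1   0.4 -23.8]
```

>>> drive_tool:
  motion:
    - [[0,1.5,0],0,2]
    - [[0,3.0,0],0,2]

```text
clock: 28.65
eef_pos: [517.3, -52.3, 103.9]
tool_rot: [-0.002, 0.994, 0.109, 0.001]
wrist_force: [1.1, 5.3, -19.8]
grip_width: 23.6
grip_force: 120.3
```

```bash
python3 p.py pics/k39.png; python3 p.py pics/k40.png; python3 p.py pics/k41.png
```

```text
pics/k39.png [ 5.21486e+02 -4.92430e+01  6.53000e-01  7.50000e-02  2.12000e-01] 0.01 (np.float64(43.0), np.float64(34.0), np.float64(34.0))
28.7 [518.5 -61.5 103.8] [  5.9 -14.6  -7.3]
pics/k40.png [ 5.25066e+02 -6.61670e+01 -1.28000e+00 -1.20000e-02  2.06000e-01] 0.06 (np.float64(43.0), np.float64(34.0), np.float64(34.0))
28.75 [518.9 -62.  104.2] [  2.5  -7.5 -11.8]
pics/k41.png [ 5.24602e+02 -6.81520e+01 -2.95000e+00  2.70000e-02  1.97000e-01] 0.14 (np.float64(43.0), np.float64(34.0), np.float64(34.0))
28.8 [518.8 -61.1 104.5] [ 0.9 -6.  -9. ]
```

>>> drive_tool:
  motion:
    - [[0,-0.2,-0.2],0,2]
    - [[0,-0.6,-0.1],0,2]
    - [[0,-1.0,0],0,2]
    - [[0,-1.2,0],0,2]
    - [[0,-1.0,0],0,2]
    - [[0,-0.6,0],0,2]
    - [[0,-0.3,0],0,2]
    - [[0,0,0],0,2]
    - [[0,0,0],0,2]

```text
clock: 29.7
eef_pos: [509.2, -11.2, 108.5]
tool_rot: [0.002, 0.994, 0.105, 0.003]
wrist_force: [0.6, -7.7, -4.4]
grip_width: 23.0
grip_force: 122.9
```

```bash
python3 p.py pics/k42.png
```

```text
pics/k42.png [ 5.14875e+02 -1.76320e+01 -2.95700e+00  2.60000e-02  2.10000e-01] 0.01 (np.float64(43.0), np.float64(34.0), np.float64(34.0))
29.75 [509.2 -11.2 108.5] [ 1.4 -5.7 -4.6]
```

Dispenser is flat, but sits about 37 mm left of its start with the core nearly out. I'll press the core back in a few mm, carry the dispenser back hanging, and rock it once more there.

>>> drive_tool:
  motion:
    - [[0,0,0.3],0,2]
    - [[0,0,0.3],0,2]
    - [[0,0,0.2],0,2]
    - [[0,0,0],0,2]

```text
clock: 30.15
eef_pos: [511.3, -11.0, 104.8]
tool_rot: [0.003, 0.994, 0.105, 0.005]
wrist_force: [-15.3, -7.6, 41.7]
grip_width: 23.2
grip_force: 129.4
```

>>> drive_tool:
  motion:
    - [[0,0,-0.3],0,2]
    - [[0,0,-0.2],0,2]
    - [[0,0,0],0,2]

```text
clock: 30.45
eef_pos: [510.5, -11.0, 106.6]
tool_rot: [0.002, 0.994, 0.105, 0.004]
wrist_force: [1.7, -6.2, 3.4]
grip_width: 23.4
grip_force: 123.6
```

```bash
python3 p.py pics/k43.png
```

```text
pics/k43.png [ 5.14903e+02 -1.78650e+01 -3.19500e+00  3.00000e-03  2.10000e-01] 0.01 (np.float64(43.0), np.float64(34.0), np.float64(34.0))
30.5 [510.5 -11.  106.6] [ 1.5 -6.1  2. ]
```

>>> drive_tool:
  motion:
    - [[0,0,-0.3],0,2]
    - [[0,0,-0.2],0,2]
    - [[0,0,-0.1],0,2]
    - [[0,0,0],0,2]

```text
clock: 30.9
eef_pos: [509.5, -11.2, 111.9]
tool_rot: [0.002, 0.994, 0.105, 0.003]
wrist_force: [0.7, -5.9, -2.3]
grip_width: 23.2
grip_force: 122.8
```

```bash
python3 p.py pics/k44.png
```

```text
pics/k44.png [ 5.15007e+02 -1.78770e+01 -3.21500e+00  3.00000e-03  2.10000e-01] 0.0 (np.float64(43.0), np.float64(34.0), np.float64(34.0))
30.95 [509.5 -11.1 111.8] [-0.4 -6.4 -1.9]
```

The core is free of its clips now, at about −2 N. Its disc is still between the cheeks, so I'll use it to slide the dispenser gently back toward where it started.

>>> drive_tool:
  motion:
    - [[0,0.4,0.2],0,2]
    - [[0,0.4,0],0,2]
    - [[0,0.3,0],0,2]
    - [[0,0.2,0],0,2]
    - [[0,0.2,0],0,2]
    - [[0,0.2,0],0,2]

```text
clock: 31.55
eef_pos: [509.8, -22.8, 107.1]
tool_rot: [-0.002, 0.994, 0.107, 0.0]
wrist_force: [-4.3, 12.8, 3.7]
grip_width: 23.2
grip_force: 124.2
```

```bash
python3 p.py pics/k45.png
```

```text
pics/k45.png [ 5.1498e+02 -1.7904e+01 -3.0650e+00 -1.0000e-03  2.1000e-01] 0.01 (np.float64(43.0), np.float64(34.0), np.float64(34.0))
31.6 [509.8 -22.7 107.1] [-2.9  8.4  3.6]
```

>>> drive_tool:
  motion:
    - [[0,0.3,0],0,2]
    - [[0,0.3,0],0,2]
    - [[0,0.3,0],0,2]
    - [[0,0.3,0],0,2]
    - [[0,0.3,0],0,2]
    - [[0,0.3,0],0,2]
    - [[0,0.3,0],0,2]

```text
clock: 32.3
eef_pos: [514.2, -40.4, 107.2]
tool_rot: [-0.003, 0.994, 0.108, 0.0]
wrist_force: [-4.7, 16.8, 5.0]
grip_width: 22.9
grip_force: 124.4
```

```bash
python3 p.py pics/k46.png
```

```text
pics/k46.png [ 5.1926e+02 -3.4952e+01 -3.0760e+00  6.0000e-03  2.1600e-01] 0.01 (np.float64(43.0), np.float64(34.0), np.float64(34.0))
32.35 [514.3 -41.1 107.1] [-2.1 16.4  5.2]
```

>>> drive_tool:
  motion:
    - [[0,0.3,0],0,2]
    - [[0,0.3,0],0,2]
    - [[0,0.3,0],0,2]
    - [[0,0.2,0],0,2]
    - [[0,0,0],0,2]
    - [[0,-0.3,-0.4],0,2]
    - [[0,-0.3,-0.4],0,2]
    - [[0,-0.1,-0.7],0,2]
    - [[0,0,0],0,2]
    - [[0,0,0],0,2]
    - [[0,0,0],0,2]

```text
clock: 33.45
eef_pos: [515.1, -50.1, 121.7]
tool_rot: [0.0, 0.994, 0.106, -0.0]
wrist_force: [-0.3, -0.1, -1.0]
grip_width: 23.0
grip_force: 123.2
```

```bash
python3 p.py pics/k47.png; python3 m.py pics/w47.png; python3 n.py pics/w47.png; python3 q.py pics/w47.png
```

```text
pics/k47.png [ 5.2172e+02 -4.6341e+01 -3.0270e+00  4.0000e-03  2.1600e-01] 0.01 (np.float64(43.0), np.float64(34.0), np.float64(34.0))
33.5 [515.1 -50.  121.6] [-0.6 -0.1 -1.6]
162 299 349 | 174 296 352 | 186 294 353 | 198 291 354 | 210 292 355 | 222 291 354 | 234 293 354 | 246 293 354 | 258 293 354 | 270 292 355 | 282 294 353 | 294 294 353 | 306 295 352 | 318 295 351 | 
[515.1 -49.9 121.6] [ 0.7  0.5 -1.4] 22.828726599348
pics/w47.png core 213.0 356.0 284.5 axle (211.3, 412.0) 311.65 plinth (112.8, 431.9) 272.34999999999997 core-axle -27.149999999999977 wid 143.0
pics/w47.png 95 478 ends 286.9 top 285.7 lean_px -2.2
```

>>> drive_tool:
  motion:
    - [[0,-0.2,0.1],0,2]
    - [[0,-0.15,0],0,2]
    - [[0,0,0],0,2]
    - [[0,0,0],0,2]
    - [[0,0,0],0,2]

```text
clock: 34.05
eef_pos: [514.4, -46.3, 120.8]
tool_rot: [0.0, 0.994, 0.106, -0.0]
wrist_force: [-0.2, 0.8, -0.9]
grip_width: 22.8
grip_force: 123.2
```

```bash
python3 p.py pics/k48.png
python3 - <<'E'
from h import *
from station import bot
o=bot.get_obs(); print(o['wrist_force'],o['grip_force'],o['joint_velocities'].round(3),o['eef_pos'])
print(bot.close_job())
E
```

```text
pics/k48.png [ 5.21691e+02 -4.63690e+01 -3.08900e+00  1.00000e-03  2.16000e-01] 0.01 (np.float64(43.0), np.float64(34.0), np.float64(34.0))
34.1 [514.5 -46.3 120.8] [-0.3 -0.  -1.8]
[-0.30335703 -0.02927006 -1.83536841] 123.22849988937378 [ 0.001  0.001 -0.001  0.001  0.001  0.001 -0.   ] [514.45931195 -46.30994811 120.84559946]
the job is handed in; nothing more can be done
None
```

The job is handed in at 34 s with the core free, level and held about 2 cm above its slots, and the dispenser flat about 1 cm from where it started; I saw leans of about 0.06 and 0.075 rad but couldn't confirm that either rocking step was credited, and the fresh roll was touched once and may have shifted a few mm.

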